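# Close the damp box and drop its latch bar

## Robot

A 7-joint arm with a two-finger parallel gripper is mounted at the origin on the work surface. World frame = base frame: x ahead of the robot, y to its left, z up, the work surface at z = 0. Lengths are in mm, angles in degrees, forces in N, time in s.
With the tool pointing down it reaches from about 425 to 825 mm from the base axis. Payload 3.6 kg.
Tool frame: the origin (TCP) lies at the very end of the fingers, on their centre line; the grasp point (between the pads) lies 19 mm behind it; z points along the fingers, y is the direction in which the jaws open and shut (so a half turn about z gives the same grasp; the last joint's range is limited). The gripper opens to 93 mm and grips with 3 to 60 N. Pads are 15 mm wide; open, the fingers measure 128 mm over their backs; the gripper's body (75 mm by 188 mm) begins 65 mm behind the grasp point.
Start: joints at [-65.976, 35.231, -0.722, 81.555, 0.464, 63.22, -2.315], TCP at [280.229, 586.457, 198.14] pointing down, gripper open.
Joint ranges: [-178.69, 178.69], [-17.37, 117.87], [-77.05, 75.6], [15.02, 138.74], [-78.02, 258.01], [0.78, 113.62], [-162.83, 162.83]. Speed limits (degrees/s): [159.86, 159.86, 180, 180, 180, 180, 180].

## Interface

Orientations are given as a 3x3 rotation matrix whose columns are the frame's x, y, z axes.
In Python, from cell import * gives the robot as it stands.
- The arm moves only by the tool drive_tool, never from a script. Its argument "targets" is a list of rows, each a list of 5 numbers: the shift along the tool's x, y, z in cm, then the turn about the tool's z in degrees, then the gripper's target within -1 to 1 (fully open at 1, half-way at 0, shut at -1). In form: [[tx, ty, tz, spin, gripper], ...]. A call has exactly 8 rows; each row shifts and turns the pose as measured when the row begins, along the tool's axes as they then stand; what a row does not reach is not made up. A row lasts 1/12 s, in which the tool goes at most 41.7 mm and 7.16 degrees, less where a joint would pass 70% of its speed; a pose out of reach is approached as far as the arm can. A call with a gripper value outside its range is refused whole. The fingers move at their own pace and stop on an object; the grip force is fixed at half the most. Time passes only in rows, so rows that do not move let the fingers close, or fill a call up. It gives the time, the measured TCP pose, the force and the opening at its end, in the units of the state.
- observe(): the state, without advancing time (a new reading comes with each control period).
- read_camera(name): name is "scene" or "top" or "wrist"; returns the picture (480x640x3 uint8, red, green, blue); there is no depth.
- calibration(name): a dict with "fovy" (degrees; the focal length in pixels is half the picture's height over the tangent of half this angle, whatever the lens; pixels are square), "cx", "cy" (the principal point, pixels), "xyz" and "orientation" of the camera in the world. Camera axes: x right, y up, looking along -z (the intrinsics and any distortion apply to the point x, -y, -z); pixel columns grow to the right and rows downward; lengths in mm; the calibration is good to about 2 mm. A picture is of the moment at which its call begins: read the wrist's pose just before it. calibration takes no time and is no camera call; for the wrist camera it gives the pose at the moment of the call.
- sign_off(): hands the job in, once; it reports no verdict.
The state is a dict: "t": time; "joints": joint angles; "qd": joint speeds; "joint_efforts": joint torques, N m; "position": TCP position; "orientation": TCP orientation; "ft_force": force on the tool from outside, world axes, zero at the start; "wrist_torque": the same for the moment, N m; "opening": finger opening in mm.
Only numpy, scipy, OpenCV 4.12 (cv2) and the standard library are available. Lean on these libraries where they do the work, as an engineer would, in place of code of your own. Each camera call takes 0.05 s, during which the arm holds its last target.

## Task

The pots in the damp box are to dry slowly: lower its open lid gently until it is fully closed, without slamming it. Only then tip the raised latch bar over, so that it drops across the lid and lies fully down in the notch of the keeper. Leave the bowl, vase and paddle around the box where they are.

Things in the scene. Friction and masses are not known exactly. Their poses are not given: they have to be found in the camera images.
- damp_box: grey plastic open box, fixed to the table, 180 (x) x 220 (y) x 120 mm high outside, walls 6 mm, two clay pots fixed inside (below the rim). Origin: centre of its underside on the table. z up, -x is its front (towards the robot, yaw within 0.35 rad), +x its hinge side, +y the side that carries the latch bar's bracket (the bracket reaches y = 147 mm, and 157 mm high)
- hinge_line (a point): middle of the lid's hinge axis, which runs along the box's y, at (90, 0, 121) mm in the box frame; axes as the box
- lid (a joint): angle of the grey plastic lid in rad: 0 = fully closed and level, grows as the lid swings up and back about the hinge; starts 1.15 to 1.6 (near upright), stop at 1.8. The hinge axis lies at the level of the lid's underside. A stiff friction hinge (0.65 N m) holds the lid at any angle: it has to be pushed all the way down, about 1 to 4 N at its front edge.
- lid_front (a point): on the lid's outer (upper) face, middle of its front edge, 188 mm from the hinge axis; moves with the lid. z is the outer face's outward normal, -x points away from the hinge. Lid: grey plate 8 mm thick, 226 mm along the hinge, 192 mm from hinge to front, about 0.45 kg; closed, its outer face is 129 mm above the table and a lip along its front edge hangs 14 mm below the plate, over the box front
- keeper (a point): steel keeper on the lid's outer face: two upright plates (each 5 x 20 mm, standing 32 mm above the face) with a 20 mm wide notch between them, open at the top and running along y. This point is the middle of the notch at the plates' top edge, 150 mm from the hinge axis and 30 mm from the lid's middle towards +y. The rest of the outer face is free to push on
- bar_pivot (a point): pivot axis of the latch bar in its steel bracket on the box's +y side, at (-60, 130, 142) mm in the box frame; the axis runs along the box's x
- latch_bar (a joint): angle of the latch bar in rad: 0 = lying level across the lid (pointing to the box's -y) in the keeper's notch, pi/2 = upright, 2.25 = its start, leaning outward (+y) on its stop. It swings freely: once pushed past upright it falls down to 0 by its own weight (0.15 kg)
- bar_end (a point): centre of the round knob (22 mm across, 22 mm long) at the free end of the steel latch bar, 130 mm from its pivot; bar section 10 (along box x) x 16 mm
- bowl: small white bowl, 100 mm across, 55 mm high, loose bystander on the table on the box's +y side. Origin: centre of its underside
- vase: terracotta vase, 80 mm across, 115 mm high, loose bystander on the box's -y side. Origin: centre of its underside
- paddle: wooden clay paddle, about 200 mm long, lying flat on the table on the box's -y side beyond the vase, loose bystander. Origin: on its underside, handle towards its own -x

How it is judged (in metres and radians):
On the way, in this order (a step that is already met when the one before it is completed fails the run):
1. the lid is fully closed while the latch bar is still raised (value of joint lid below 0.03 rad and value of joint latch_bar above 1.57 rad), for 0.2 s.
2. the latch bar lies down in the keeper's notch (value of joint lid below 0.03 rad and value of joint latch_bar below 0.05 rad), for 0.2 s.
At the end, for the whole second after the job is handed in: the lid is closed to within 0.03 rad (about 6 mm at its front edge), the latch bar lies across it in the keeper's notch to within 0.05 rad, and both are at rest (all of step 2 and velocity of joint each of lid, latch_bar below 0.05 rad/s and velocity of joint latch_bar above -0.05 rad/s); the robot touches nothing.
It fails at once if the latch bar is tipped over towards the lid's path before the lid is closed (value of joint lid above 0.06 rad and value of joint latch_bar below 1.4 rad).
It fails at once if the lid is slammed (nearly closed and swinging shut faster than 2 rad/s) (value of joint lid below 0.4 rad and velocity of joint lid below -2 rad/s).
It fails at once if the bowl is moved by more than 30 mm or upset (distance of bowl from where it was at the start of the episode above 0.03 m or angle between bowl's own z axis and vertical above 0.4 rad).
It fails at once if the vase is moved by more than 30 mm or upset (distance of vase from where it was at the start of the episode above 0.03 m or angle between vase's own z axis and vertical above 0.4 rad).
It fails at once if the paddle is moved by more than 30 mm or upset (distance of paddle from where it was at the start of the episode above 0.03 m or angle between paddle's own z axis and vertical above 0.4 rad).
It also fails if it takes over 45 s, if anything falls off the work surface, if the arm or the gripper's body presses on something with over 40 N, if the wrist force passes 120 N, or if a joint passes its speed limit or range.

## Working session

There is one attempt and no reset: what is moved stays moved. The work goes in short steps, Python scripts to look and compute and a tool call to move; the robot and the scene stay as the last step left them, time stands still between calls to the robot, and variables do not carry over. Pictures are saved under pics/ and viewed, and the job is handed in when it is done.

Besides the shell and the picture viewer there is one more tool, called after ">>>" as name([rows], argument=value, ...), one row to a line, values as JSON. drive_tool: Moves the arm, as the interface text tells. Its arguments: {"type":"object","properties":{"targets":{"type":"array","items":{"type":"array","items":{"type":"number"}}}},"required":["targets"]}

```bash
mkdir -p pics; ls
python3 - <<'E'
from cell import *
import cv2
s=observe()
for k in s: print(k,s[k])
for n in ["scene","top","wrist"]:
    print(n,calibration(n))
    cv2.imwrite(f"pics/{n}0.png",read_camera(n)[:,:,::-1])
E
```

```text
pics
t 0.0
joints [-65.97625977  35.29010038  -0.72073367  81.63785794   0.46301153
  63.22108566  -2.31463228]
qd [ 0.05709013 -0.1229409   0.00543502  0.00398214 -0.06876443  0.01064042
  0.02681291]
joint_efforts [ 4.42145883e-04 -4.58932972e+01  2.09139897e-01 -1.65742189e+01
 -6.10475382e-02  2.03734328e-02  2.15942136e-04]
position [279.91096719 585.72255654 196.9917626 ]
orientation [[-9.02281515e-01  4.31146076e-01 -1.06281583e-03]
 [ 4.31147384e-01  9.02278534e-01 -2.31943082e-03]
 [-4.10575900e-05 -2.55100982e-03 -9.99996745e-01]]
ft_force [ 0.67764558  0.01673767 -0.24021009]
wrist_torque [0.01355419 0.01540293 0.0183606 ]
opening 92.97757420252674
scene {'fovy': 49.92804953142729, 'cx': 321.74601102954256, 'cy': 240.96844894483553, 'xyz': array([1350.17250857,   57.96024118,  992.07018748]), 'orientation': array([[-0.10008953, -0.74089178,  0.66412458],
       [ 0.9948129 , -0.08669242,  0.0532139 ],
       [ 0.01814882,  0.66600586,  0.7457257 ]])}
top {'fovy': 46.58232968530105, 'cx': 314.8975947134054, 'cy': 241.53943338573762, 'xyz': array([ 447.75112465,   23.78977482, 1457.3839842 ]), 'orientation': array([[-0.00700221,  0.99518643, -0.0977494 ],
       [-0.99974535, -0.00487003,  0.02203437],
       [ 0.02145226,  0.0978788 ,  0.99496711]])}
wrist {'fovy': 60.863105963183585, 'cx': 323.42616295775736, 'cy': 244.0525431822485, 'xyz': array([218.07146101, 615.43092769, 383.88138328]), 'orientation': array([[ 0.43147193, -0.8739282 , -0.22378888],
       [ 0.90212422,  0.41744407,  0.10914366],
       [-0.00196438, -0.2489778 ,  0.9685072 ]])}
```

View pics/scene0.png

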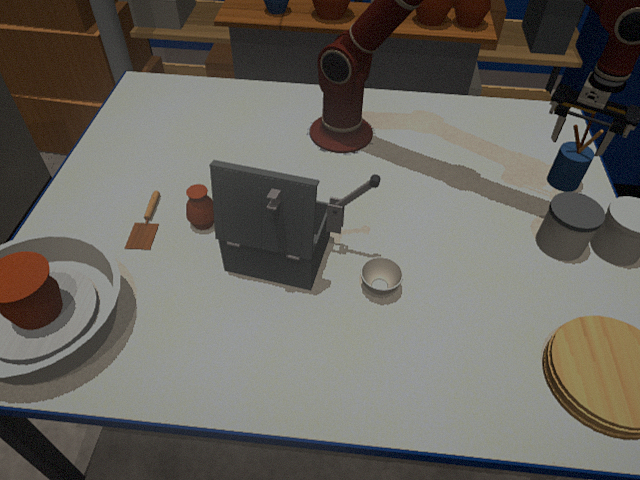

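View pics/top0.png

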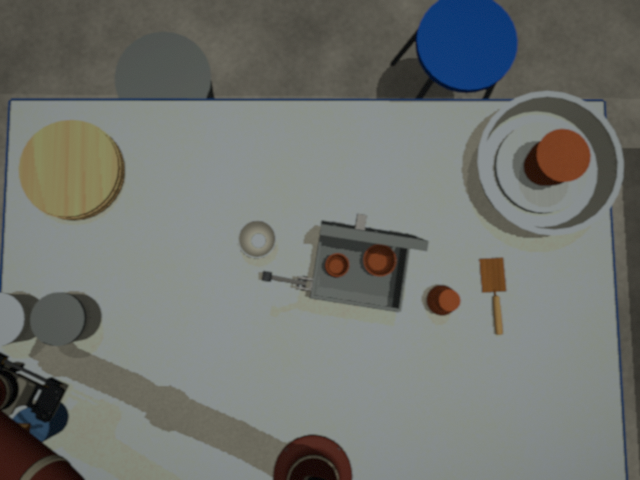

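View pics/wrist0.png

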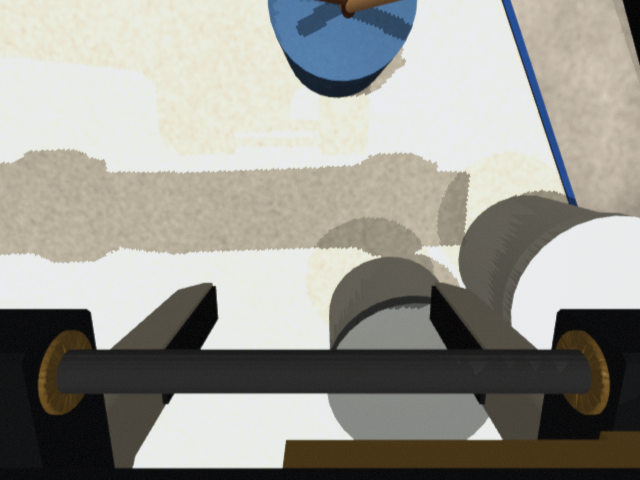

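The scene view shows the box with its lid near upright: lid about (212–318, 162–255), keeper (273, 200), bar knob (375, 181). Top view: the box rim spans about (312–410, 235–310), knob (265, 276), bowl (257, 238), vase (443, 299) and paddle (495, 290). I'll zoom in to get accurate pixels.

Run:
```python
import cv2
a=cv2.imread("pics/top0.png")[200:330,240:460]; cv2.imwrite("pics/top0z.png",cv2.resize(a,None,fx=3.6,fy=3.6,interpolation=cv2.INTER_CUBIC))
a=cv2.imread("pics/scene0.png")[150:310,180:420]; cv2.imwrite("pics/scene0z.png",cv2.resize(a,None,fx=3.3,fy=3.3,interpolation=cv2.INTER_CUBIC))
```

```text
(no output)
```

View pics/top0z.png

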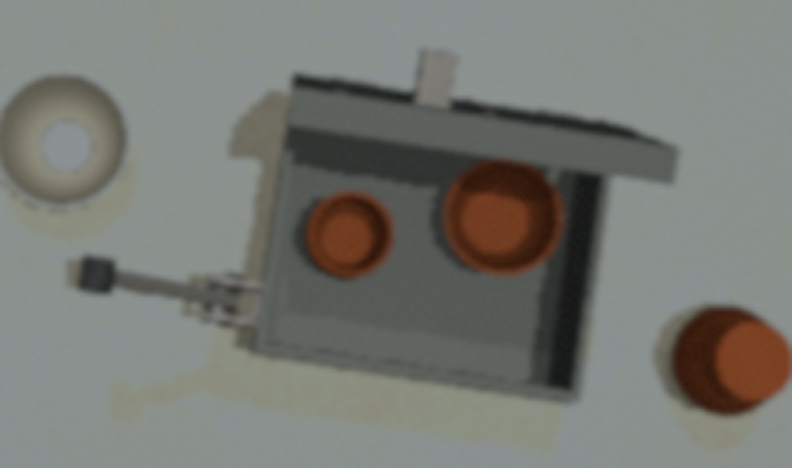

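View pics/scene0z.png

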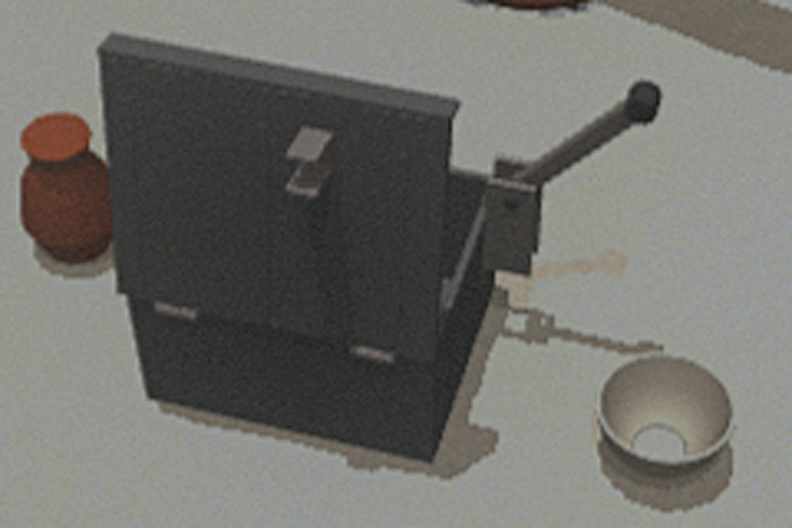

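```bash
cat > h.py <<'E'
import numpy as np
from cell import *
CAL={}
def ray(n,u,v):
    c=CAL.setdefault(n,calibration(n)); f=240/np.tan(np.radians(c['fovy']/2))
    d=np.array(c['orientation'])@np.array([(u-c['cx'])/f,-(v-c['cy'])/f,-1]); return np.array(c['xyz']),d
def plane(n,u,v,z):
    o,d=ray(n,u,v); return o+d*(z-o[2])/d[2]
def tri(a,b):
    (o1,d1),(o2,d2)=ray(*a),ray(*b)
    s=np.linalg.lstsq(np.stack([d1,-d2],1),o2-o1,rcond=None)[0]
    p,q=o1+s[0]*d1,o2+s[1]*d2; return (p+q)/2,np.linalg.norm(p-q)
def T(x,y): return ("top",240+x/3.6-.36,200+y/3.6-.36)
def S(x,y): return ("scene",180+x/3.3-.35,150+y/3.3-.35)
E
python3 - <<'E'
from h import *
np.set_printoptions(precision=1,suppress=True)
fl,fr=plane(*T(248,350),120),plane(*T(577,401),120)
print("front +y,-y",fl,fr,np.linalg.norm(fl-fr))
bl,br=plane(*S(433,461),0),plane(*S(152,398),0)
print("back bottom +y,-y",bl,br,np.linalg.norm(bl-br), "depth",np.linalg.norm(bl[:2]-fl[:2]),np.linalg.norm(br[:2]-fr[:2]))
C=(fl+fr+bl+br)/4; ey=(fl+bl-fr-br)[:2]; ey/=np.linalg.norm(ey); ex=np.array([ey[1],-ey[0]])
print("C",C,"ex",ex,"ey",ey,"yaw",np.degrees(np.arctan2(ex[1],ex[0])))
def box(p): r=p[:2]-C[:2]; return np.array([r@ex,r@ey,p[2]])
k=tri(T(97,275),S(643,103)); print("knob",k,box(k[0]))
lip=tri(T(293,83),S(457,105));print("lid+y edge",lip,box(lip[0]))
lip=tri(T(676,152),S(105,42));print("lid-y edge",lip,box(lip[0]))
kp=tri(T(437,52),S(312,132));print("keeper far",kp,box(kp[0]))
print("bowl",plane(*T(66,142),30),"vase",plane(*T(722,360),40))
for n,p in dict(hinge=(90,0,121),front=(-90,0,129),pivot=(-60,130,142),barend=(-60,0,142)).items():
    print(n,C[:2]+p[0]*ex+p[1]*ey,p[2])
E
```

```text
front +y,-y [446.5  10.3 120. ] [ 411.3 -207.9  120. ] 220.99536997030916
back bottom +y,-y [623.3 -23.1   0. ] [ 589.5 -236.5    0. ] 216.081370462185 depth 179.87445467057196 180.49468553547868
C [ 517.6 -114.3   60. ] ex [ 1.  -0.2] ey [0.2 1. ] yaw -9.080337975293823
knob (array([492.4, 101.9, 240.9]), np.float64(1.1734705866696569)) [-59.1 209.5 240.9]
lid+y edge (array([598.3, -13.4, 320.4]), np.float64(1.769758221713255)) [ 63.7 112.4 320.4]
lid-y edge (array([ 558.4, -234.7,  313. ]), np.float64(0.10394969212890105)) [  59.2 -112.4  313. ]
keeper far (array([617.7, -97.4, 307.4]), np.float64(1.9193467576964205)) [ 96.2  32.5 307.4]
bowl [595.  138.4  30. ] vase [ 437.1 -325.1   40. ]
hinge [ 606.5 -128.5] 121
front [ 428.8 -100.1] 129
pivot [478.9  23.5] 142
barend [ 458.4 -104.8] 142
```

Measured geometry checks out: box width 221 mm, depth 180 mm and knob height 241 mm (243 expected). First: shut the gripper, rise, and align the tool with the box (about −16.4° spin).

>>> drive_tool([
  [0,0,-2,-5.5,-1],
  [0,0,-2.5,-5.5,-1],
  [0,0,-2.5,-5.4,-1],
  [-3,-2,-1.5,0,-1],
  [-3,-2,-1.5,0,-1],
  [-3,-2,0,0,-1],
  [-3,-2,0,0,-1],
  [-3,-2,0,0,-1],
])

```text
t: 0.82
position: [406.1, 469.8, 296.4]
orientation: [[-0.993, 0.119, -0.012], [0.119, 0.993, -0.006], [0.012, -0.007, -1.0]]
ft_force: [0.2, 0.6, -0.9]
opening: 44.0
```

```bash
cat >> h.py <<'E'
C=np.array([517.6,-114.3]); yaw=np.radians(-9.08)
ex=np.array([np.cos(yaw),np.sin(yaw)]); ey=np.array([-ex[1],ex[0]])
def box(p): r=np.asarray(p)[:2]-C; return np.round([r@ex,r@ey,p[2]],1)
def st():
    s=observe(); R=s['orientation']
    print("t %.2f"%s['t'],"box",box(s['position']),"yawerr",round(np.degrees(np.arctan2(R[1][1],R[0][1]))-80.92,1),"F",np.round(s['ft_force'],1),"open",round(s['opening'],1),"q",np.round(s['joints'],0))
E
python3 -c "from h import *;st()"
```

```text
t 0.82 box [-202.3  559.2  296.4] yawerr 2.2 F [ 0.2  0.6 -0.9] open 44.0 q [-48.  29.  -5.  77.   2.  75.  30.]
```

>>> drive_tool([
  [-3.5,-2,0,0.5,-1],
  [-3.5,-2,0,0.5,-1],
  [-3.5,-2,0,0.5,-1],
  [-3.5,-2,0,0.5,-1],
  [-3.5,-2,0,0,-1],
  [-3.5,-2,0,0,-1],
  [-3.5,-2,0,0,-1],
  [-3.5,-2,0,0,-1],
])

```text
t: 1.48
position: [666.3, 262.6, 292.8]
orientation: [[-0.988, 0.151, -0.017], [0.151, 0.989, -0.007], [0.016, -0.009, -1.0]]
ft_force: [-0.4, -0.3, 1.2]
opening: 0.5
```

```bash
python3 -c "from h import *;st()"
```

```text
t 1.48 box [ 87.3 395.7 292.8] yawerr 0.4 F [-0.4 -0.3  1.2] open 0.5 q [-22.  40.  -2.  57.   1.  84.  57.]
```

>>> drive_tool([
  [-2.5,-2.5,0,0,-1],
  [-2.5,-2.5,0,0,-1],
  [-2,-3,0,0,-1],
  [-0.5,-3.8,0,0,-1],
  [0,-3.8,0,0,-1],
  [0,-3.8,0,0,-1],
  [0,-3.8,0,0,-1],
  [0,-3.8,0,0,-1],
])

```text
t: 2.15
position: [704.8, -28.1, 280.8]
orientation: [[-0.988, 0.149, -0.03], [0.149, 0.989, -0.008], [0.028, -0.012, -1.0]]
ft_force: [0.1, -0.2, -0.3]
opening: 0.6
```

```bash
python3 -c "from h import *;st()"
```

```text
t 2.15 box [171.2 114.7 280.8] yawerr 0.5 F [ 0.1 -0.2 -0.3] open 0.6 q [ 1. 39. -2. 60.  2. 82. 81.]
```

>>> drive_tool([
  [0,-3.5,-0.5,0,-1],
  [0,-3.5,-0.5,0,-1],
  [0,-3.5,-0.5,0,-1],
  [0,-3,0,0,-1],
  [0,-1.5,0,0,-1],
  [0,0,0,0,-1],
  [0,0,0,0,-1],
  [0,0,0,0,-1],
])

```text
t: 2.82
position: [675.5, -195.6, 294.1]
orientation: [[-0.985, 0.165, -0.041], [0.166, 0.986, -0.013], [0.038, -0.019, -0.999]]
ft_force: [-0.1, 0.1, 0.1]
opening: 0.6
```

Run:
```python
from h import *;import cv2
st()
cv2.imwrite("pics/s1.png",read_camera("scene")[:,:,::-1])
```

```text
t 2.82 box [168.8 -55.4 294.1] yawerr -0.4 F [-0.1  0.1  0.1] open 0.6 q [14. 39. -1. 59.  2. 84. 94.]
```

View pics/s1.png

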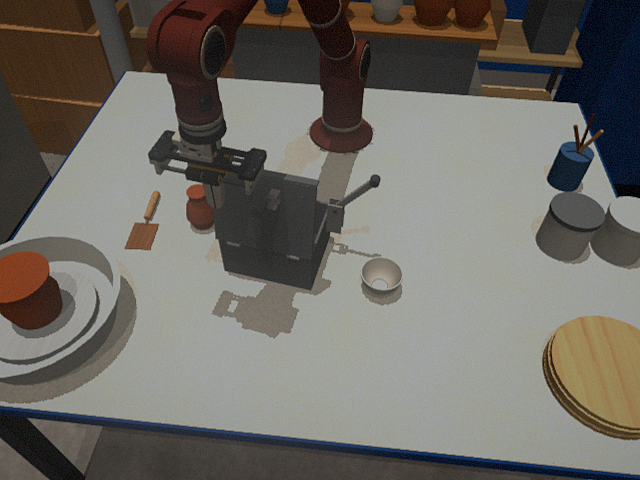

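The fingers are behind the lid, at about (212, 195) in the picture. Now I'll approach the outer face and start pushing.

>>> drive_tool([
  [1.5,0,0.4,0,-1],
  [1.5,0,0.3,0,-1],
  [1.5,0,0.2,0,-1],
  [1.5,0,0,0,-1],
  [1,0,0,0,-1],
  [0.8,0,0,0,-1],
  [0.8,0,0,0,-1],
  [0.8,0,0.1,0,-1],
])

```text
t: 3.53
position: [585.5, -151.0, 284.1]
orientation: [[-0.991, 0.126, -0.04], [0.126, 0.992, 0.003], [0.04, -0.002, -0.999]]
ft_force: [-0.7, 0.7, 0.0]
opening: 0.4
```

```bash
python3 -c "from h import *;st()"
```

```text
t 3.53 box [ 72.9 -25.5 284.1] yawerr 1.9 F [-0.7  0.7  0. ] open 0.4 q [14. 29. -2. 79.  2. 74. 94.]
```

>>> drive_tool([
  [0.6,-0.7,0,0.7,-1],
  [0.8,-0.7,0,0.6,-1],
  [0.8,-0.7,0.2,0.6,-1],
  [0.8,-0.7,0.2,0,-1],
  [0.8,-0.3,0.2,0,-1],
  [0.8,0,0.3,0,-1],
  [0.8,0,0.3,0,-1],
  [0.8,0,0.3,0,-1],
])

```text
t: 4.2
position: [524.5, -163.5, 273.0]
orientation: [[-0.989, 0.145, -0.019], [0.145, 0.989, 0.01], [0.02, 0.007, -1.0]]
ft_force: [0.8, 0.1, 1.8]
opening: 0.4
```

Run:
```python
from h import *;import cv2
st()
cv2.imwrite("pics/s2.png",read_camera("scene")[100:330,120:440,::-1])
```

```text
t 4.20 box [ 14.6 -47.5 273. ] yawerr 0.7 F [0.8 0.1 1.8] open 0.4 q [17. 23. -2. 91.  1. 67. 96.]
```

View pics/s2.png

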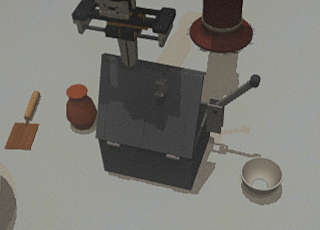

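The lid follows the fingers (now about 1.1 rad, its front edge at the fingertips). I'll continue down the arc.

>>> drive_tool([
  [0.7,0,0.4,0.3,-1],
  [0.7,0,0.45,0.3,-1],
  [0.65,-0.1,0.5,0,-1],
  [0.65,-0.1,0.5,0,-1],
  [0.6,-0.1,0.55,0,-1],
  [0.6,0,0.6,0,-1],
  [0.55,0,0.6,0,-1],
  [0.55,0,0.65,0,-1],
])

```text
t: 4.92
position: [465.3, -161.5, 234.1]
orientation: [[-0.986, 0.163, -0.023], [0.163, 0.987, 0.01], [0.025, 0.006, -1.0]]
ft_force: [0.3, 1.7, 1.6]
opening: 0.2
```

```bash
python3 -c "from h import *;st()"
```

```text
t 4.92 box [-44.2 -54.8 234.1] yawerr -0.3 F [0.3 1.7 1.6] open 0.2 q [ 18.  20.  -2. 103.   1.  59.  97.]
```

>>> drive_tool([
  [0.3,0,0.6,0,-1],
  [0.3,0,0.6,0,-1],
  [0.25,0,0.6,0,-1],
  [0.2,0,0.6,0,-1],
  [0.2,0,0.6,0,-1],
  [0.2,0,0.6,0,-1],
  [0.15,0,0.6,0,-1],
  [0.1,0,0.6,0,-1],
])

```text
t: 5.58
position: [438.5, -160.0, 181.4]
orientation: [[-0.985, 0.166, -0.036], [0.166, 0.986, 0.01], [0.037, 0.004, -0.999]]
ft_force: [-0.9, 0.8, 0.8]
opening: 0.2
```

```bash
python3 -c "from h import *;st()"
```

```text
t 5.58 box [-70.9 -57.6 181.4] yawerr -0.5 F [-0.9  0.8  0.8] open 0.2 q [ 19.  21.  -2. 110.   1.  50.  97.]
```

>>> drive_tool([
  [0.1,0,0.5,0,-1],
  [0.1,0,0.5,0,-1],
  [0.05,0,0.5,0,-1],
  [0,0,0.45,0,-1],
  [0,0,0.45,0,-1],
  [0,0,0.45,0,-1],
  [0,0,0.4,0,-1],
  [0,0,0.4,0,-1],
])

```text
t: 6.25
position: [435.3, -160.1, 140.1]
orientation: [[-0.986, 0.166, -0.035], [0.166, 0.986, 0.008], [0.035, 0.003, -0.999]]
ft_force: [-0.2, 0.2, 1.4]
opening: 0.7
```

```bash
python3 -c "from h import *;st()"
```

```text
t 6.25 box [-74.  -58.2 140.1] yawerr -0.5 F [-0.2  0.2  1.4] open 0.7 q [ 19.  24.  -2. 114.   1.  44.  97.]
```

>>> drive_tool([
  [0,0,0.3,0,-1],
  [0,0,0.3,0,-1],
  [0,0,0.25,0,-1],
  [0,0,0.2,0,-1],
  [0,0,0.15,0,-1],
  [0,0,0.1,0,-1],
  [0,0,0,0,-1],
  [0,0,0,0,-1],
])

```text
t: 6.92
position: [434.6, -159.9, 124.9]
orientation: [[-0.985, 0.166, -0.035], [0.166, 0.986, 0.009], [0.036, 0.003, -0.999]]
ft_force: [-0.1, -0.7, -0.1]
opening: 0.6
```

```bash
python3 -c "from h import *;st()"
```

```text
t 6.92 box [-74.7 -58.2 124.9] yawerr -0.5 F [-0.1 -0.7 -0.1] open 0.6 q [ 19.  26.  -2. 115.   1.  42.  96.]
```

Run:
```python
from h import *;import cv2
st()
a=read_camera("scene")[130:330,160:420,::-1];cv2.imwrite("pics/s3.png",cv2.resize(a,None,fx=3,fy=3,interpolation=cv2.INTER_CUBIC))
cv2.imwrite("pics/w3.png",read_camera("wrist")[:,:,::-1])
```

```text
t 6.92 box [-74.7 -58.2 124.9] yawerr -0.5 F [-0.1 -0.7 -0.1] open 0.6 q [ 19.  26.  -2. 115.   1.  42.  96.]
```

View pics/s3.png

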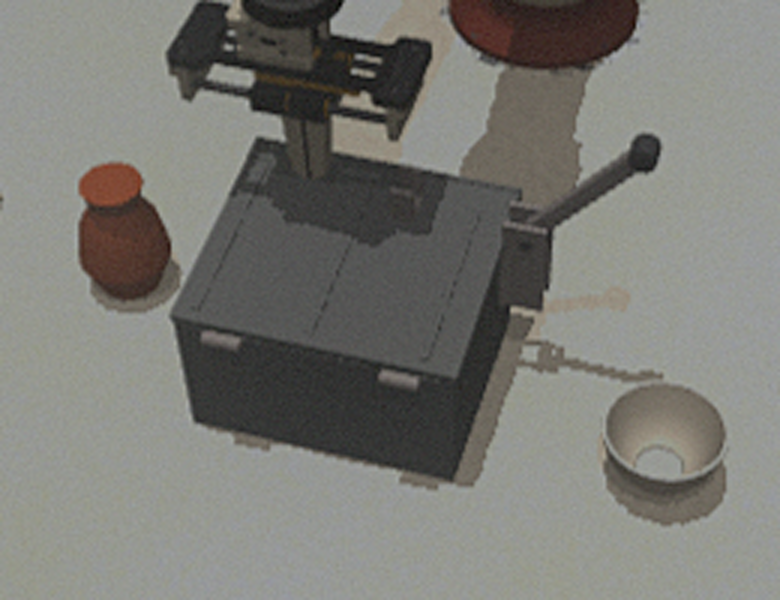

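View pics/w3.png

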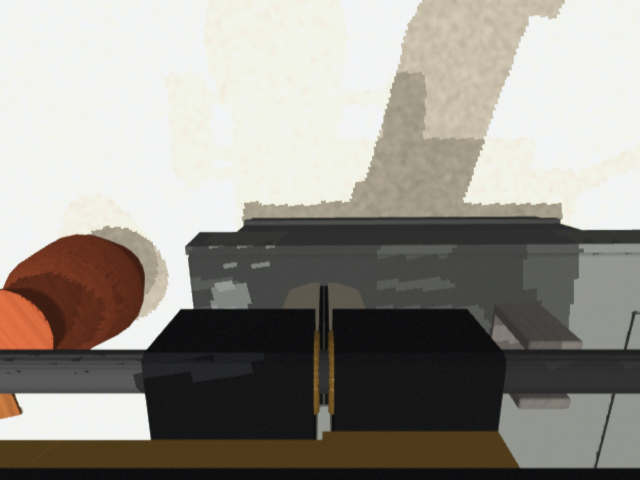

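Lid looks closed or nearly so, but there is no contact force yet. I'll press a little more to feel the stop.

>>> drive_tool([
  [0,0,0.15,0,-1],
  [0,0,0.15,0,-1],
  [0,0,0.15,0,-1],
  [0,0,0.15,0,-1],
  [0,0,0,0,-1],
  [0,0,0,0,-1],
  [0,0,0,0,-1],
  [0,0,0,0,-1],
])

```text
t: 7.68
position: [434.5, -159.9, 118.7]
orientation: [[-0.986, 0.166, -0.035], [0.166, 0.986, 0.008], [0.036, 0.003, -0.999]]
ft_force: [-0.1, 0.7, 1.5]
opening: 0.5
```

```bash
python3 -c "from h import *;st()"
```

```text
t 7.68 box [-74.8 -58.2 118.7] yawerr -0.5 F [-0.1  0.7  1.5] open 0.5 q [ 19.  26.  -2. 115.   1.  41.  96.]
```

```bash
cat >> h.py <<'E'
def proj(n,p):
    c=CAL.setdefault(n,calibration(n)); f=240/np.tan(np.radians(c['fovy']/2))
    q=np.array(c['orientation']).T@(np.array(p)-c['xyz']); return np.round([c['cx']-f*q[0]/q[2],c['cy']+f*q[1]/q[2]],1)
def b2w(x,y,z): return np.append(C+x*ex+y*ey,z)
E
python3 - <<'E'
from h import *;import cv2
st(); p=observe()['position']
print(proj("scene",p),proj("top",p))
for th in (0,.05,.1):
  L=[]
  for y in(113,-113): L.append(proj("scene",b2w(90-192*np.cos(th)+8*np.sin(th),y,121+192*np.sin(th)+8*np.cos(th))))
  print(th,L)
a=read_camera("scene")[150:270,200:360,::-1];cv2.imwrite("pics/s4.png",cv2.resize(a,None,fx=5,fy=5,interpolation=cv2.INTER_CUBIC))
a=read_camera("top")[200:330,290:450,::-1];cv2.imwrite("pics/t4.png",cv2.resize(a,None,fx=4.5,fy=4.5,interpolation=cv2.INTER_CUBIC))
E
```

```text
t 7.68 box [-74.8 -58.2 118.7] yawerr -0.5 F [-0.1  0.7  1.5] open 0.5 q [ 19.  26.  -2. 115.   1.  41.  96.]
[264.6 194.1] [379.7 301.4]
0 [array([334.7, 196.9]), array([247.1, 179.8])]
0.05 [array([334.8, 194.1]), array([246.6, 177. ])]
0.1 [array([334.9, 191.5]), array([246.1, 174.4])]
```

View pics/s4.png

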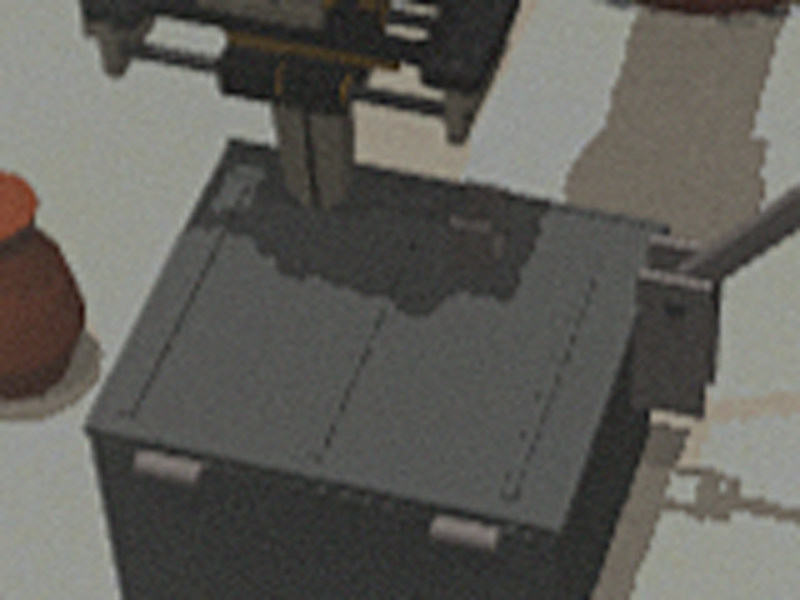

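View pics/t4.png

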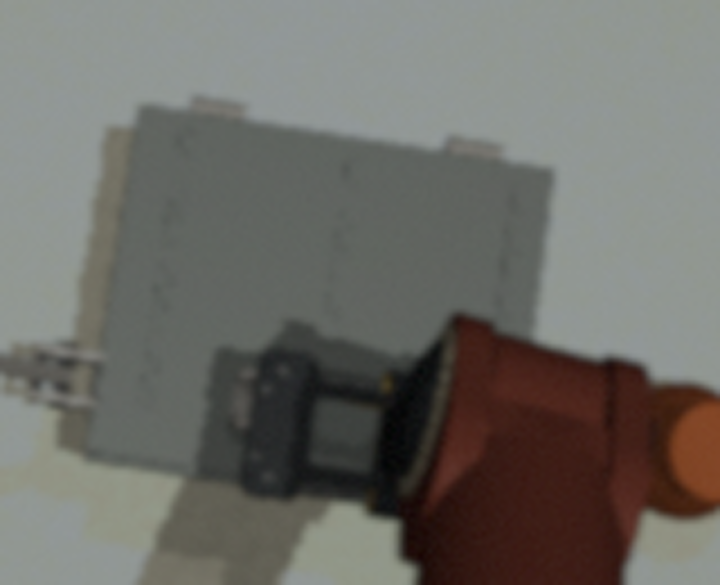

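Run:
```python
from h import *
for y in(113,-113): print("rear",y,proj("scene",b2w(90,y,129)),proj("scene",b2w(94,y,129)),proj("top",b2w(90,y,129)))
for y in(113,-113): print("front top cam",proj("top",b2w(-102,y,129)),proj("top",b2w(-102,y,145)))
for z in (129,135,141,147): print("keeper +y/-y? plate tops", z,proj("scene",b2w(-60,30,z+32)))
s=observe()
print(s['joint_efforts'],s['wrist_torque'])
```

```text
rear 113 [313.8 254.9] [313.3 256.2] [319.5 222.4]
rear -113 [217.4 234.2] [216.7 235.5] [412.3 236.8]
front top cam [307.3 301.9] [307.4 302. ]
front top cam [401.5 316.3] [402.7 316.6]
keeper +y/-y? plate tops 129 [296.8 192.1]
keeper +y/-y? plate tops 135 [296.8 190.2]
keeper +y/-y? plate tops 141 [296.7 188.3]
keeper +y/-y? plate tops 147 [296.7 186.4]
[-4.02395823e-02 -3.36364353e+01  4.04267677e-02 -1.14972013e+01
  1.24895814e-02  6.65548258e-02 -3.80695838e-04] [ 0.03199105  0.05046097 -0.02365653]
```

>>> drive_tool([
  [0,0,0.2,0,-1],
  [0,0,0.2,0,-1],
  [0,0,0.2,0,-1],
  [0,0,0.2,0,-1],
  [0,0,0.2,0,-1],
  [0,0,0.2,0,-1],
  [0,0,0.2,0,-1],
  [0,0,0.2,0,-1],
])

```text
t: 8.45
position: [434.2, -159.9, 108.8]
orientation: [[-0.985, 0.167, -0.034], [0.166, 0.986, 0.008], [0.034, 0.002, -0.999]]
ft_force: [-4.4, 2.5, 17.1]
opening: 0.5
```

Run:
```python
from h import *;import cv2
st(); p=observe()['position']
print(proj("scene",p))
a=read_camera("scene")[150:270,200:360,::-1];cv2.imwrite("pics/s5.png",cv2.resize(a,None,fx=5,fy=5,interpolation=cv2.INTER_CUBIC))
```

```text
t 8.45 box [-75.1 -58.2 108.8] yawerr -0.5 F [-4.4  2.5 17.1] open 0.5 q [ 19.  27.  -2. 116.   2.  39.  96.]
[264.8 196.9]
```

View pics/s5.png

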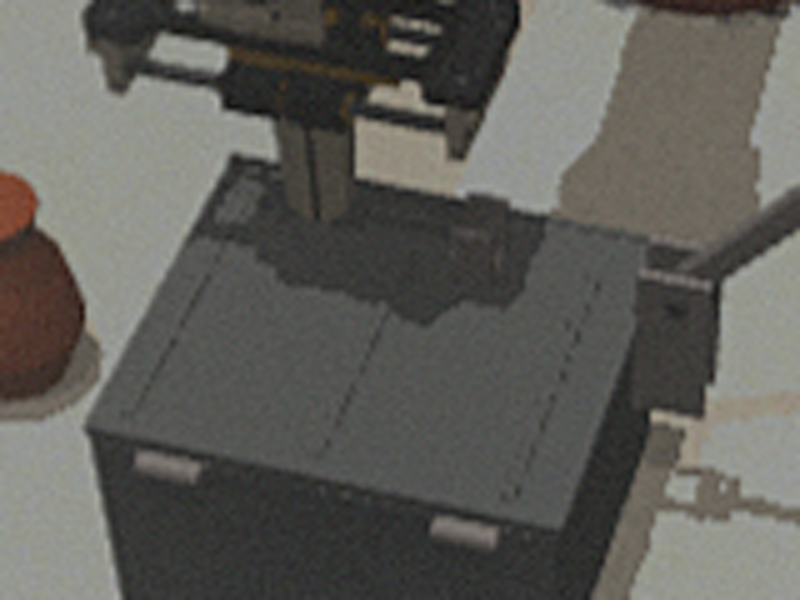

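Force is now 17 N upward and the front edge dropped about 3 px to its closed position (246.6, 181 against 247.1, 179.8 predicted), so the lid is on its stop. Moving up and away.

>>> drive_tool([
  [0,0,0,0,-1],
  [0,0,-1,0,-1],
  [0,0,-2,0,-1],
  [0,0,-3.5,0,-1],
  [0,0,-3.5,0,-1],
  [0,0,-3.5,0,-1],
  [0,0,-3.5,0,-1],
  [0,0,-3.5,0,-1],
])

```text
t: 9.17
position: [437.6, -159.9, 314.5]
orientation: [[-0.985, 0.166, -0.049], [0.165, 0.986, 0.013], [0.05, 0.005, -0.999]]
ft_force: [1.0, 0.2, -0.8]
opening: 0.6
```

Run:
```python
from h import *;import cv2
st()
a=read_camera("scene")[150:270,200:360,::-1];cv2.imwrite("pics/s6.png",cv2.resize(a,None,fx=5,fy=5,interpolation=cv2.INTER_CUBIC))
```

```text
t 9.17 box [-71.8 -57.6 314.5] yawerr -0.5 F [ 1.   0.2 -0.8] open 0.6 q [19. 14. -2. 97.  1. 72. 97.]
```

View pics/s6.png

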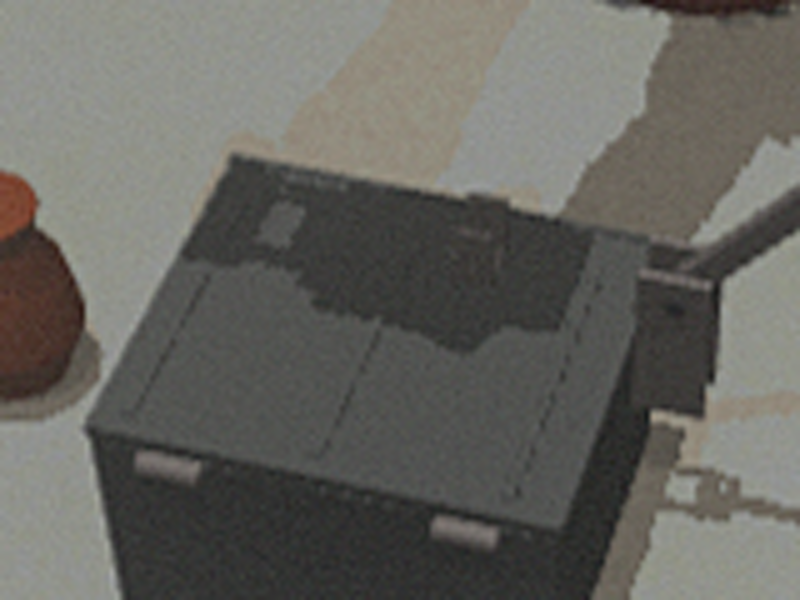

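The lid stayed down (front corner still at about (246.5, 181)). Now go over the bar to its outer side.

>>> drive_tool([
  [0,2.5,-1,0,-1],
  [0,3.5,-1,0,-1],
  [0,3.5,0,0,-1],
  [0,3.5,0,0,-1],
  [0,3.5,0,0,-1],
  [0,3.5,0,0,-1],
  [0,3.5,0,0,-1],
  [0,3.5,0,0,-1],
])

```text
t: 9.88
position: [495.9, 103.0, 344.4]
orientation: [[-0.981, 0.191, -0.018], [0.191, 0.982, 0.001], [0.017, -0.002, -1.0]]
ft_force: [1.6, -0.3, 0.4]
opening: 0.4
```

```bash
python3 -c "from h import *;st()"
```

```text
t 9.88 box [-55.7 211.2 344.4] yawerr -1.9 F [ 1.6 -0.3  0.4] open 0.4 q [ -6.  16. -10.  89.   3.  75.  62.]
```

>>> drive_tool([
  [0,3,0,-0.6,-1],
  [0,3,0,-0.6,-1],
  [0.2,2,0,-0.5,-1],
  [0.2,0.5,1.5,0,-1],
  [0,0,2,0,-1],
  [0,0,2,0,-1],
  [0,0,1,0,-1],
  [0,0,0,0,-1],
])

```text
t: 10.55
position: [505.7, 208.2, 270.9]
orientation: [[-0.99, 0.139, -0.018], [0.139, 0.99, 0.011], [0.019, 0.009, -1.0]]
ft_force: [-0.8, 0.0, -0.7]
opening: 0.2
```

Run:
```python
from h import *;import cv2
st(); p=observe()['position']
print(proj("scene",p),proj("top",p))
a=read_camera("scene")[100:300,280:480,::-1];cv2.imwrite("pics/s7.png",cv2.resize(a,None,fx=3,fy=3,interpolation=cv2.INTER_CUBIC))
a=read_camera("top")[200:350,180:380,::-1];cv2.imwrite("pics/t7.png",cv2.resize(a,None,fx=4,fy=4,interpolation=cv2.INTER_CUBIC))
```

```text
t 10.55 box [-62.6 316.6 270.9] yawerr 1.1 F [-0.8  0.  -0.7] open 0.2 q [-15.  23. -13.  91.   4.  67.  53.]
[426.2 178.4] [215.7 269.5]
```

View pics/s7.png

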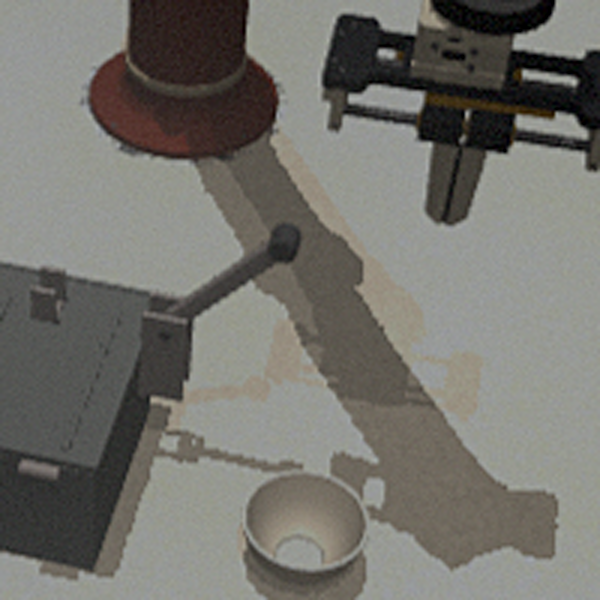

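View pics/t7.png

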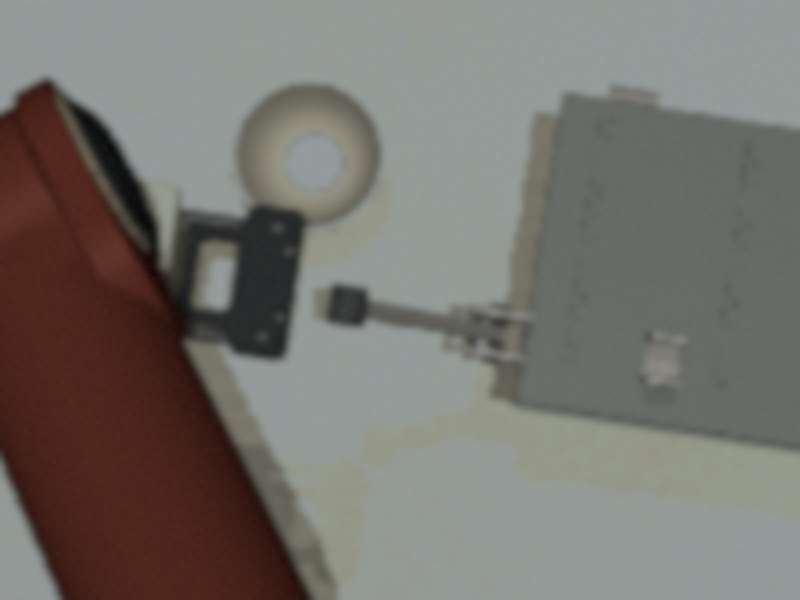

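Run:
```python
from h import *
for z in (271,280,286,290): print(z, box(plane("scene",428.7,173.2,z)))
# hand end block centre seen from top, at several heights
for z in (360,380,400,420): print("hand end",z, box(plane(*("top",180+270/4,200+283/4),z)))
```

```text
271 [-80.9 319.7 271. ]
280 [-69.9 319.5 280. ]
286 [-62.6 319.3 286. ]
290 [-57.8 319.2 290. ]
hand end 360 [-57.7 240.4 360. ]
hand end 380 [-58.3 238.3 380. ]
hand end 400 [-58.9 236.2 400. ]
hand end 420 [-59.5 234.1 420. ]
```

The tool sits about 15 mm higher than reported: the lid stop was felt at a reported z of 109 mm, and the image agrees (tip at (428.7, 173.2), 178.4 predicted). I'll correct for that, lower to a reported z of about 203 mm, then approach.

>>> drive_tool([
  [0,0,1.5,0.5,-1],
  [0,0,1.5,0.5,-1],
  [0,0,1.5,0,-1],
  [0,0,1.2,0,-1],
  [0,-1,0.5,0,-1],
  [0,-1.5,0,0,-1],
  [0,-1.5,0,0,-1],
  [0,-1,0,0,-1],
])

```text
t: 11.32
position: [505.3, 161.0, 215.9]
orientation: [[-0.988, 0.157, 0.004], [0.157, 0.987, 0.022], [-0.001, 0.022, -1.0]]
ft_force: [-0.6, -1.2, 0.2]
opening: 0.5
```

Run:
```python
from h import *;import cv2
st(); p=observe()['position']
a=read_camera("scene")[100:300,280:480,::-1];cv2.imwrite("pics/s8.png",cv2.resize(a,None,fx=3,fy=3,interpolation=cv2.INTER_CUBIC))
```

```text
t 11.32 box [-55.6 269.9 215.9] yawerr 0.1 F [-0.6 -1.2  0.2] open 0.5 q [-11.  24. -12. 100.   5.  56.  56.]
```

View pics/s8.png

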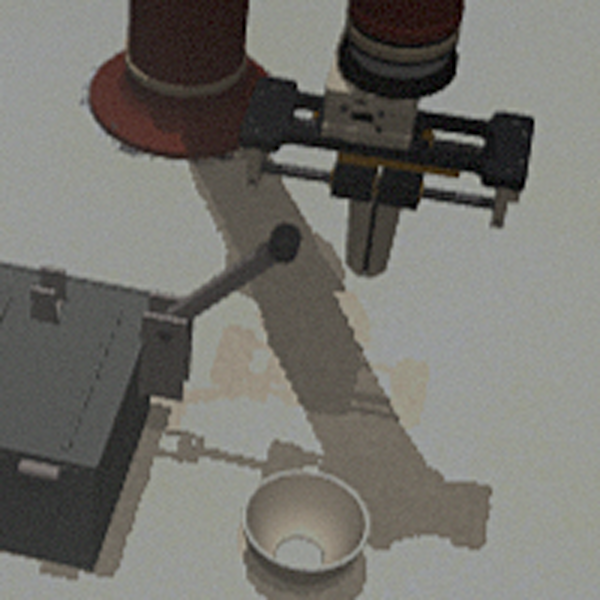

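>>> drive_tool([
  [0.4,-0.5,0.7,0,-1],
  [0,-1.2,0.3,0,-1],
  [0,-1.2,0,0,-1],
  [0,-1.2,0,0,-1],
  [0,-1.2,0,0,-1],
  [0,-1.2,0,0,-1],
  [0,-1.2,0,0,-1],
  [0,-1.2,0,0,-1],
])

```text
t: 12.03
position: [493.2, 70.5, 211.1]
orientation: [[-0.987, 0.158, 0.024], [0.158, 0.987, 0.032], [-0.019, 0.035, -0.999]]
ft_force: [-0.1, -0.0, 0.4]
opening: 0.6
```

Run:
```python
from h import *;import cv2
st(); p=observe()['position']
a=read_camera("scene")[100:300,280:480,::-1];cv2.imwrite("pics/s9.png",cv2.resize(a,None,fx=3,fy=3,interpolation=cv2.INTER_CUBIC))
```

```text
t 12.03 box [-53.3 178.6 211.1] yawerr 0.0 F [-0.1 -0.   0.4] open 0.6 q [ -1.  21. -12. 106.   3.  52.  67.]
```

View pics/s9.png

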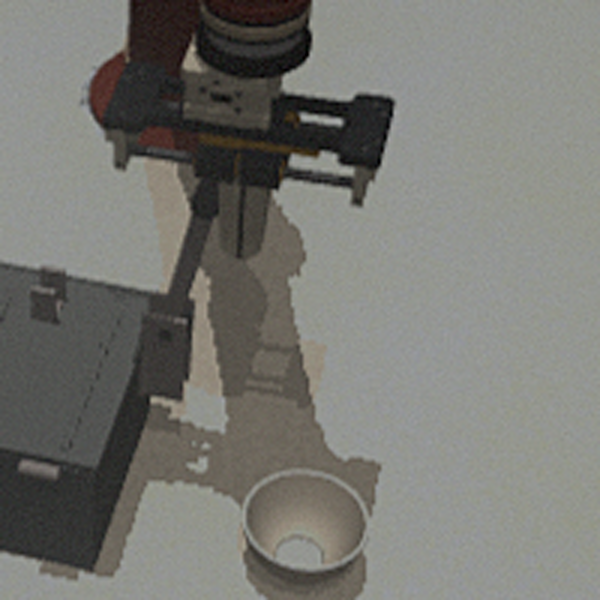

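The bar is turning, with the knob at about (205, 200) leaning on the finger. I'll keep pushing past upright while rising slightly to keep the hand body clear.

>>> drive_tool([
  [0.2,-0.8,-0.4,0,-1],
  [0.2,-1,-0.4,0,-1],
  [0.1,-1,-0.4,0,-1],
  [0,-1,-0.3,0,-1],
  [0,-1,0,0,-1],
  [0,-1,0,0,-1],
  [0,0,0,0,-1],
  [0,0,0,0,-1],
])

```text
t: 12.75
position: [477.3, 3.6, 228.8]
orientation: [[-0.986, 0.164, 0.029], [0.165, 0.986, 0.028], [-0.024, 0.033, -0.999]]
ft_force: [0.2, 0.7, 0.1]
opening: 0.6
```

Run:
```python
from h import *;import cv2
st(); p=observe()['position']
a=read_camera("scene")[100:300,240:440,::-1];cv2.imwrite("pics/s10.png",cv2.resize(a,None,fx=3,fy=3,interpolation=cv2.INTER_CUBIC))
```

```text
t 12.75 box [-58.4 110.  228.8] yawerr -0.4 F [0.2 0.7 0.1] open 0.6 q [  6.  17. -11. 108.   2.  53.  75.]
```

View pics/s10.png

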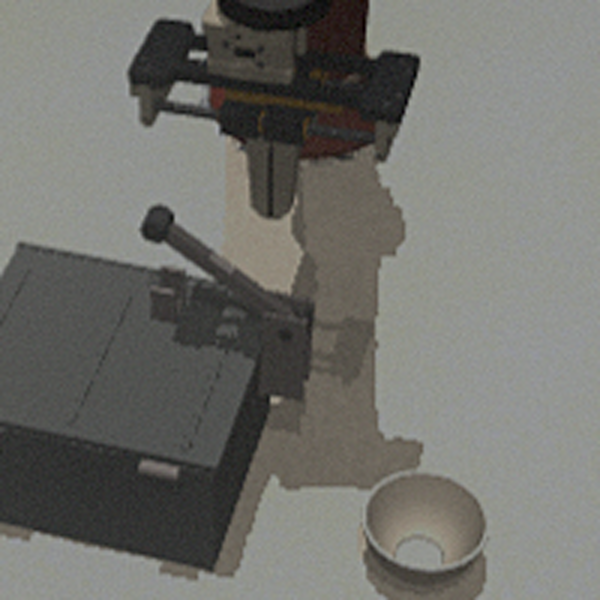

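The bar has passed upright and is falling clear of the fingers. I'll raise the tool and let it drop.

>>> drive_tool([
  [0,0,-1.5,0,-1],
  [0,0,-2.5,0,-1],
  [0,0,-3,0,-1],
  [0,1,-3,0,-1],
  [0,2,-1,0,-1],
  [0,2,0,0,-1],
  [0,2,0,0,-1],
  [0,0,0,0,-1],
])

```text
t: 13.47
position: [484.6, 77.2, 347.5]
orientation: [[-0.987, 0.157, 0.028], [0.158, 0.987, 0.033], [-0.023, 0.037, -0.999]]
ft_force: [-1.4, 0.9, -0.0]
opening: 0.7
```

Run:
```python
from h import *;import cv2
st()
a=read_camera("scene")[150:300,200:400,::-1];cv2.imwrite("pics/s11.png",cv2.resize(a,None,fx=4,fy=4,interpolation=cv2.INTER_CUBIC))
print("knob closed pred",proj("scene",b2w(-60,0,142)),"keeper top plates",proj("scene",b2w(-60,30,161)))
```

```text
t 13.47 box [-62.8 183.9 347.5] yawerr 0.0 F [-1.4  0.9 -0. ] open 0.7 q [  0.  13. -14.  93.   2.  72.  67.]
knob closed pred [285.  195.6] keeper top plates [296.8 192.1]
```

View pics/s11.png

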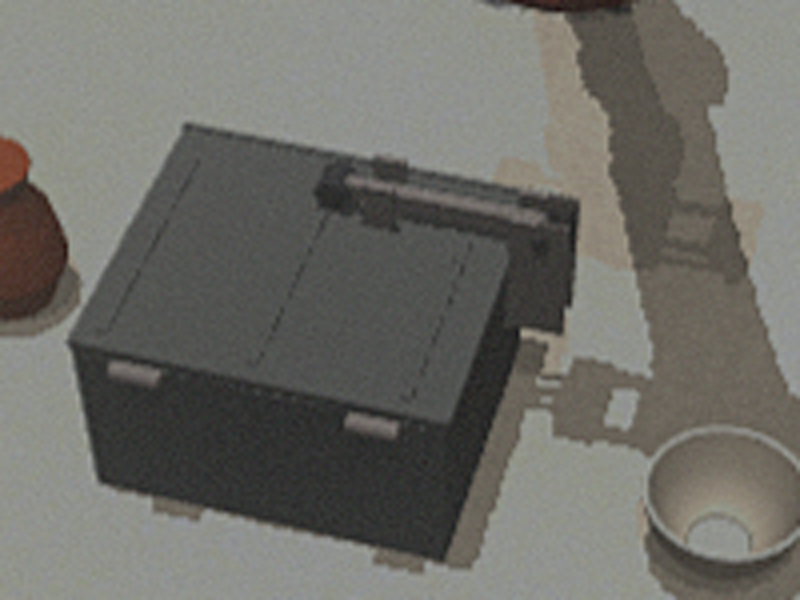

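The bar lies between the keeper plates: knob at (283.2, 197), predicted (285, 195.6) when level. Lid corner is at (246.7, 181.5), so still closed. I'll let it settle and check once more.

>>> drive_tool([
  [0,2,0,0,-1],
  [0,2,0,0,-1],
  [0,2,0,0,-1],
  [0,1,0,0,-1],
  [0,0,0,0,-1],
  [0,0,0,0,-1],
  [0,0,0,0,-1],
  [0,0,0,0,-1],
])

```text
t: 14.18
position: [495.1, 137.1, 347.2]
orientation: [[-0.986, 0.168, 0.022], [0.168, 0.986, 0.021], [-0.019, 0.024, -1.0]]
ft_force: [0.5, -0.2, 1.0]
opening: 0.1
```

Run:
```python
from h import *;import cv2
st()
A=read_camera("scene")
a=A[150:300,200:400,::-1];cv2.imwrite("pics/s12.png",cv2.resize(a,None,fx=4,fy=4,interpolation=cv2.INTER_CUBIC))
b=cv2.resize(a,None,fx=4,fy=4,interpolation=cv2.INTER_CUBIC); p=cv2.imread("pics/s11.png")
print("change near bar",cv2.absdiff(b,p)[120:260,170:580].mean(),"static area",cv2.absdiff(b,p)[260:400,100:400].mean())
o=cv2.imread("pics/scene0.png"); d=cv2.absdiff(o,A[:,:,::-1].copy())
for n,(x0,y0,x1,y1) in dict(vase=(186,184,211,230),bowl=(360,258,404,296),paddle=(124,190,162,250)).items(): print(n,d[y0:y1,x0:x1].mean())
cv2.imwrite("pics/t12.png",cv2.resize(read_camera("top")[200:330,240:460,::-1],None,fx=3.6,fy=3.6))
```

```text
t 14.18 box [-61.9 244.7 347.2] yawerr -0.6 F [ 0.5 -0.2  1. ] open 0.1 q [ -6.  16. -15.  90.   4.  73.  59.]
change near bar 3.378234610917538 static area 2.6341190476190475
vase 3.657101449275362
bowl 6.721690590111643
paddle 3.488157894736842
```

View pics/s12.png

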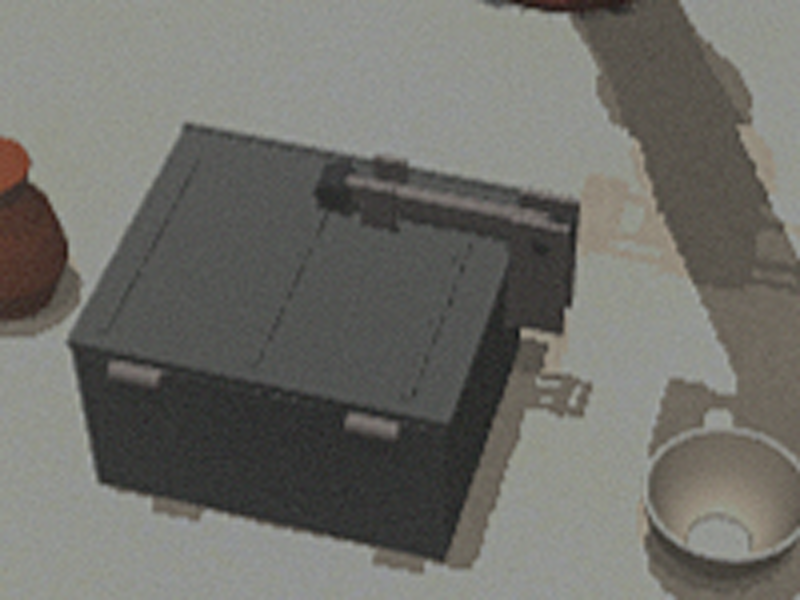

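View pics/t12.png

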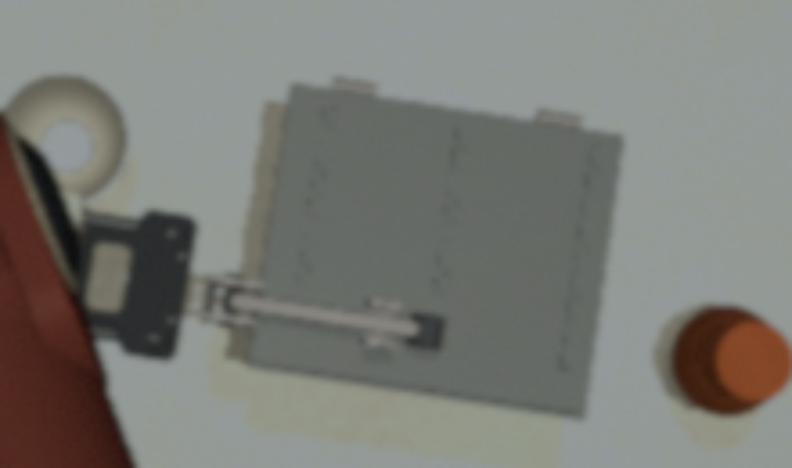

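The bar rests in the notch, the lid is shut, the bowl and vase are at their starting pixels, and the tool is clear. Handing in.

```bash
python3 -c "
from cell import *
print(sign_off())"
```

```text
the job is handed in; nothing more can be done
None
```

The lid is closed and the latch bar lies in the keeper's notch. I handed the job in at about 14.3 s of the 45 s. `sign_off()` gives no verdict, so this rests on my own checks.

**What I did:** With the fingers shut, I pushed the lid down along its arc from behind, slowing near the end, until I felt its stop. I then went over the bar and pushed its knob past upright, and it fell into the notch by its own weight.

**Last checks:**
- **Lid:** the stop was felt at 17 N. Its front corner is at (246.7, 181.5) in the scene view, against (247.1, 179.8) predicted for closed, and it stayed there after I let go.
- **Latch bar:** both views show it between the keeper plates. The knob is at (283.2, 197), against (285, 195.6) predicted for level. Two pictures 0.7 s apart show it at rest.
- **Bystanders:** the vase and paddle look unchanged in the before/after comparison. The bowl's area changed more, but its outline sits where it started and the difference looks like the arm's shadow.
- **Robot:** the tool was about 100 mm to the side of the box and well above it, touching nothing, with about 1 N read at the wrist.

**What disagreed:** the reported tool height came out 10 to 20 mm below what contact and the images showed. At a reported z of 119–125 mm the lid looked closed but was still about 9 mm up at its front edge. I pressed on until the force rose, and allowed for the offset at the latch.

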